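# Shift the bench shaker into third

## Task

The shaker on the worktop is in second gear. Put it in third by pushing its ball-topped lever with the fingertips: out of the near left slot into the crossbar of the H-shaped gate, across to the right, then forward (away from the robot) to the end of the far right slot, without running it into the first or fourth slot on the way. Only push the lever, never take it between the fingers, leave the things standing around where they are, and leave the lever in third.

Things in the scene. Friction and masses are not known exactly. Their poses are not given: they have to be found in the camera images.
- shaker: White bench shaker, fixed to the worktop, yawed up to 0.35 rad. Origin: on the worktop below the middle of the gate; x points away to its platform, y left, z up. Housing x -83 to +218, y -95 to +95 mm, 60 mm high. From x = 97 mm on, a platform at z = 77 mm carries a fixed 70 mm high beaker and a petri dish.
- gate (a point): Middle of the H gate, on top of its 100 x 104 mm steel plate, z = 70 mm. Slots along the shaker's x at y = +23 (left) and -23 mm (right), x -34 to +34 mm, joined by a crossbar along y, x -8.5 to +8.5 mm; between them two steel tongues 28 mm wide, corners rounded 6 mm. Pips number the slot ends: 1 far left, 2 near left, 3 far right, 4 near right.
- slot3 (a point): Far end of the third (far right) slot, on top of the gate plate; 34 mm ahead and 23 mm to the right of the gate's middle. Three pips lie just beyond it.
- lever_across (a joint): Sideways lean of the lever, rad, about an axis along the shaker's x, 10 mm above its origin: 0 upright, positive left, -0.42 to 0.42. In the left slots 0.34 to 0.42 (it starts there), in the right slots -0.34 to -0.42. Stays where it is left (about 2 N at the ball to move it).
- lever_fore (a joint): Fore-and-aft lean, rad, about the same pivot point, axis along the shaker's y leaning with lever_across: positive away from the robot, +0.42 = end of a far slot, -0.42 = end of a near slot, -0.06 to 0.06 = in the crossbar (outside that the tongues block the crossing). Starts at -0.25 to -0.40. Stays where it is left (about 2 N at the ball).
- knob (a point): Centre of the lever's black ball, 36 mm in diameter, on a 10 mm steel stem with an 18 mm collar under the ball; 140 mm from the pivot. With a = lever_across, f = lever_fore it lies in the shaker's frame at x = 140 sin f, y = 140 sin a cos f, z = 10 + 140 cos a cos f mm.
- stem_mid (a point): Point on the lever's stem, 40 mm below the ball's centre along the stem.
- bottle: Loose white reagent bottle with a blue screw cap, 48 mm in diameter, 95 mm high, standing to the right of the shaker; origin at the centre of its underside. Leave it alone.
- dropper: Loose brown dropper bottle with a black cap, 33 mm in diameter, 72 mm high, standing to the left of the shaker; origin at the centre of its underside. Leave it alone.
- vial: Loose small vial with a wide light blue cap, 22 mm in diameter, 39 mm high, standing to the left of the shaker; origin at the centre of its underside. Leave it alone.

How it is judged (in metres and radians):
On the way, in this order (a step that is already met when the one before it is completed fails the run):
1. the lever is out of the second slot, in the crossbar (value of joint lever_fore between -0.12 and 0.12 rad), for 0.05 s.
2. the lever is across at the right end of the crossbar (value of joint lever_across below -0.28 rad and value of joint lever_fore between -0.12 and 0.2 rad), for 0.02 s.
At the end, for the whole second after the job is handed in: The lever rests in the third (far right) slot, within about 8 mm of the slot's end as measured at the ball (lever_fore above 0.36, lever_across below -0.28), no longer moving; the bottle, dropper bottle and vial stand upright within 20 mm of where they were (value of joint lever_fore above 0.36 rad and value of joint lever_across below -0.28 rad and velocity of joint lever_fore between -0.02 and 0.02 rad/s and distance of each of bottle, dropper, vial from where it was at the start of the episode below 0.02 m and angle between each of bottle, dropper, vial's own z axis and vertical below 0.2 rad); the robot touches nothing.
It fails at once if the lever was run into the first slot (lever_fore above 0.20 on the left side) (value of joint lever_fore above 0.2 rad and value of joint lever_across above 0 rad).
It fails at once if the lever was run into the fourth slot (lever_fore below -0.20 on the right side) (value of joint lever_fore below -0.2 rad and value of joint lever_across below 0 rad).
It fails at once if the lever was taken between the fingers (grasp point within 14 mm of the ball's centre or of the stem's middle) (distance between the grasp point and knob below 0.014 m or distance between the grasp point and stem_mid below 0.014 m).
It fails at once if a bystander (bottle, dropper bottle or vial) was knocked over, lifted or pushed away (distance of any of bottle, dropper, vial from where it was at the start of the episode above 0.03 m or angle between any of bottle, dropper, vial's own z axis and vertical above 0.4 rad).
It also fails if it takes over 64 s, if anything falls off the work surface, if the arm or the gripper's body presses on something with over 40 N, if the wrist force passes 120 N, or if a joint passes its speed limit or range.

## Robot

A 6-joint arm with a two-finger parallel gripper is mounted at the origin on a cart in front of the work surface, level with it; the furniture and walls round the work are solid. World frame = base frame: x ahead of the robot, y to its left, z up, the work surface at z = 0. Lengths are in m, angles in degrees, forces in N, time in s.
With the tool pointing down it reaches from about 0.325 to 0.9 m from the base axis. Payload 6.1 kg.
Tool frame: the origin (TCP) lies midway between the tips of the shut fingers; the grasp point (between the pads) lies 19 mm behind it (manip.pinch_z is the distance from the TCP to the grasp point, in m); z points along the fingers, y is the line along which they close (so a half turn about z gives the same grasp; the last joint's range is limited). The gripper opens to 85 mm and grips with 20 to 120 N. Pads are 22 mm wide; open, the fingers measure 114 mm over their backs; the gripper's body (76 mm by 85 mm) begins 54 mm behind the grasp point. The pads swing forward as they close: fully open they stand 13 mm farther back than shut.
Start: joints at [-83.027, 12.628, 87.462, -0, 79.91, -7.225], TCP at [0.153, -0.606, 0.231] pointing down, gripper open.
Joint ranges: [-170.65, 170.65], [-52.31, 119.04], [5.05, 147.46], [-71.25, 251.25], [11.57, 151.72], [-153.62, 153.62]. Speed limits (degrees/s): [147.25, 147.25, 172.46, 180, 180, 180].

## Interface

Orientations are given as a 3x3 rotation matrix whose columns are the frame's x, y, z axes.
In Python, from cell import manip gives the robot as it stands. The module is installed in compiled form; this text tells all that it offers.
- The arm moves only by the tool move_arm, never from a script. Its argument "plan" is text: rows parted by semicolons, each of 7 numbers parted by spaces: the opening, from 0 (shut) to 1 (fully open), then the shift along the tool's x, y, z in mm, then the turn, a rotation vector about the tool's x, y, z in degrees. A call has 1 to 10 rows; each row shifts and turns the commanded pose from where the row before left it, along the tool's axes as they then stand; what a row does not reach is not made up. A row lasts 1/10 s, in which the tool goes at most 50 mm and 8.59 degrees, less where a joint would pass 70% of its speed; a pose out of reach is approached as far as the arm can. A call is refused whole if a number of a shift passes 50 or a number of a turn 8.59, either way. A call with a gripper value outside its range is refused whole. The fingers move at their own pace and stop on an object; the grip force is fixed at half the most. Time passes only in rows, so rows that do not move let the fingers close. It gives the time, the measured TCP pose, the force, the opening and the grip force at its end, in the units of the state.
- manip.sense(): the state, without advancing time (a new reading comes with each control period).
- manip.grab_frame(name): name is "side" or "top"; returns a dict with "frame" (480x640x3 uint8, red, green, blue), "z_map" (480x640 float32, m along the optical axis (not along the pixel's ray), 0 where there is no reading), "vertical_fov" (degrees; the focal length in pixels is half the picture's height over the tangent of half this angle, whatever the lens; pixels are square), "cx", "cy" (the principal point, pixels), "rvec" (rotation vector, rad) and "tvec" (3), from world to camera coordinates, as OpenCV has them. Camera axes: x right, y down, z forward; pixel columns grow to the right and rows downward; lengths in m; the calibration is good to about 2 mm. A picture is of the moment at which its call begins.
- manip.job_done(): hands the job in; it is judged then, once.
The state is a dict: "t": time; "joint_positions": joint angles; "qvel": joint speeds; "tau": joint torques, N m; "position": TCP position; "tool_rot": TCP orientation; "ft_force": force on the tool from outside, world axes, zero at the start; "torque": the same for the moment, N m; "width": finger opening in m; "grasp_force": force on a finger pad.
Only numpy, scipy, OpenCV 4.12 (cv2) and the standard library are available. Lean on these libraries where they do the work, as an engineer would, in place of code of your own. Each camera call takes 0.05 s, during which the arm holds its last target. There are 200 camera calls.

## Working session

There is one attempt and no reset: what is moved stays moved. The work goes in short steps, Python scripts to look and compute and a tool call to move; the robot and the scene stay as the last step left them, time stands still between calls to the robot, and variables do not carry over. Pictures are saved under pics/ and viewed, at most 10 in all, crops included, and the job is handed in when it is done.

Besides the shell and the picture viewer there is one more tool, called as name(argument=value, ...) on one line, values as JSON. move_arm: Moves the arm, as the interface text tells. Its arguments: {"type":"object","properties":{"plan":{"type":"string"}},"required":["plan"]}

```bash
mkdir -p pics
cat > h.py <<'E'
import numpy as np, cv2
from cell import manip
def grab(n):
    d=manip.grab_frame(n); f=240/np.tan(np.radians(d["vertical_fov"])/2)
    d["K"]=np.array([[f,0,d["cx"]],[0,f,d["cy"]],[0,0,1]]); d["R"]=cv2.Rodrigues(np.array(d["rvec"],float))[0]; d["t"]=np.array(d["tvec"],float).ravel(); return d
def pts(d):
    z=d["z_map"]; v,u=np.mgrid[:480,:640]; K=d["K"]
    c=np.stack([(u-K[0,2])/K[0,0]*z,(v-K[1,2])/K[0,0]*z,z],-1)
    return (c-d["t"])@d["R"]
def ray(d,u,v,h):
    r=d["R"].T@np.linalg.inv(d["K"])@[u,v,1]; o=-d["R"].T@d["t"]; return o+r*(h-o[2])/r[2]
def save(d,p): cv2.imwrite(p,d["frame"][...,::-1])
E
python3 - <<'E'
from h import *
for n in("top","side"):
    d=grab(n); save(d,f"pics/{n}0.png"); np.savez(f"{n}0.npz",**{k:d[k] for k in("frame","z_map","K","R","t")})
    print(n,-d["R"].T@d["t"],d["R"][2])
s=manip.sense(); print(s["t"],s["tool_rot"],s["width"],manip.pinch_z)
E
```

```text
top [0.47692883 0.0835342  1.10274867] [ 0.18230483 -0.02169607 -0.98300266]
side [ 0.51128397 -0.51774754  0.71075502] [ 0.13927063  0.6840136  -0.71605104]
0.1 [[ 9.69451493e-01  2.45282995e-01 -2.32309935e-04]
 [ 2.45283008e-01 -9.69449831e-01  1.80842293e-03]
 [ 2.18362568e-04 -1.81015999e-03 -9.99998338e-01]] 0.0854244707262346 0.0187
```

View pics/top0.png

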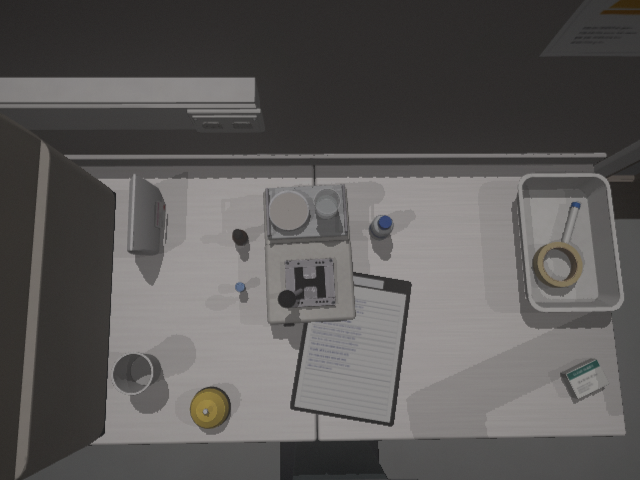

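View pics/side0.png

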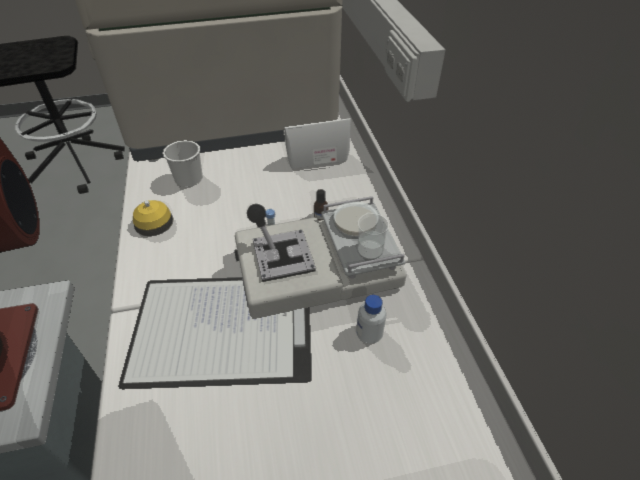

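The top view shows the ball at (287,298), the gate at about (311,282), the dropper at (240,237), the vial at (240,287) and the bottle at (382,226). The side view shows the ball at (257,213).

Run:
```python
from h import *
for n in("top","side"):
    d=dict(np.load(n+"0.npz")); P=pts(d); g=cv2.cvtColor(d["frame"],cv2.COLOR_RGB2GRAY)
    near=(abs(P[...,0]-.6)<.35)&(abs(P[...,1]-.05)<.35)
    for lo,hi in((.03,.2),(.066,.0735)):
        m=(near&(P[...,2]>lo)&(P[...,2]<hi)).astype(np.uint8)
        k,l,s,c=cv2.connectedComponentsWithStats(m)
        for i in np.argsort(-s[1:,4])[:4]+1:
            if s[i,4]<30: continue
            q=P[l==i][:,:2].astype(np.float32)*1000; r=cv2.minAreaRect(q)
            print(n,lo,s[i],np.round(r[0]),np.round(r[1]),round(r[2],1),"z",np.round(np.percentile(P[l==i][:,2],[50,98])*1000))
    m=near&(P[...,2]>.105)&(g<60)
    q=P[m]; print("ball",m.sum(),np.round(q.mean(0),4),np.round(q.max(0),4),np.round(q.min(0),4)); v,u=np.nonzero(m); print((u.min()+u.max())/2,(v.min()+v.max())/2,u.max()-u.min()+1)
d=dict(np.load("top0.npz")); im=d["frame"][225:335,250:370,::-1]
cv2.imwrite("pics/crop.png",cv2.resize(im,None,fx=5,fy=5,interpolation=cv2.INTER_CUBIC))
```

```text
top 0.03 [  263   184    93   143 11680] [636.  78.] [304. 190.] 2.4 z [ 68. 146.]
top 0.03 [  147   125   349    38 10831] [865.  50.] [ 18. 700.] 0.0 z [105. 195.]
top 0.03 [ 190  390   37   39 1074] [312. 291.] [75. 74.] 15.4 z [44. 61.]
top 0.03 [370 215  24  24 427] [698. -87.] [46. 47.] 42.1 z [70. 98.]
top 0.066 [ 285  259   51   49 1734] [573.  75.] [100. 104.] 2.4 z [70. 73.]
top 0.066 [373 215  20  20 131] [697. -86.] [44. 39.] 47.1 z [69. 73.]
top 0.066 [233 229   9  10  55] [681. 232.] [19. 17.] 46.3 z [72. 73.]
top 0.066 [201 149  38   3  46] [872. 273.] [82.  3.] 89.6 z [70. 73.]
ball 58074 [0.866  0.0259 0.4253] [0.8742 0.4    1.1027] [ 0.4769 -0.3     0.105 ]
319.0 239.5 639
side 0.03 [  374    91   193   330 18522] [864.  50.] [ 18. 700.] 0.1 z [115. 197.]
side 0.03 [  234   189   172   125 13931] [633. 107.] [303. 262.] 3.3 z [ 64. 146.]
side 0.03 [357 295  30  41 922] [697. -95.] [39. 48.] 70.9 z [70. 97.]
side 0.03 [133 200  36  26 699] [312. 283.] [76. 68.] 18.4 z [44. 62.]
side 0.066 [ 253  230   63   50 2073] [572.  72.] [100. 108.] 2.1 z [71. 73.]
side 0.066 [381 139 152 270 631] [871.  48.] [  3. 695.] 0.0 z [70. 73.]
side 0.066 [359 303  27  20 208] [697. -94.] [36. 44.] 70.9 z [70. 73.]
side 0.066 [317 189   9   9  52] [681. 230.] [21. 18.] 38.1 z [72. 73.]
ball 279 [0.5341 0.1088 0.1431] [0.5494 0.1239 0.1568] [0.5183 0.0997 0.1163]
256.5 215.5 18
```

View pics/crop.png

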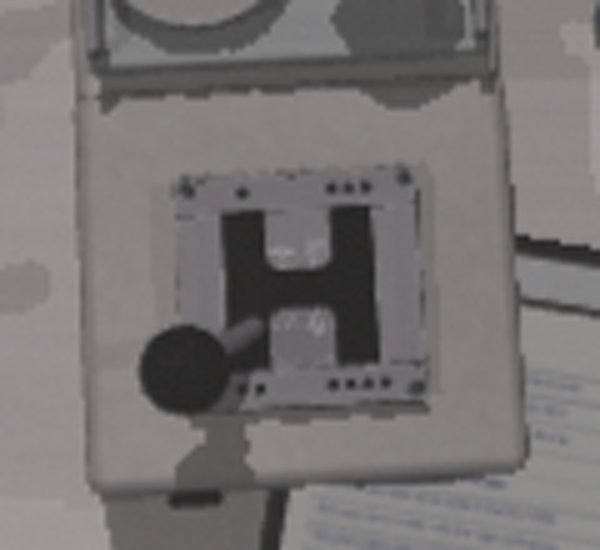

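The crop confirms the layout. The lever is in slot 2, with the pips and the H visible. The gate is at (0.573, 0.075) with a yaw of about 2.4°. I'll shut the gripper, align it and approach the near side of the ball.

move_arm(plan="0 0 0 0 0 0 5.9; 0 0 0 0 0 0 5.9; 0 19.4 -39.6 0 0 0 0; 0 19.4 -39.6 0 0 0 0; 0 19.4 -39.6 0 0 0 0; 0 19.4 -39.6 0 0 0 0; 0 19.4 -39.6 0 0 0 0; 0 19.4 -39.6 0 0 0 0; 0 19.4 -39.6 0 0 0 0; 0 19.4 -39.6 0 0 0 0")

```text
t: 1.1
position: [0.2953, -0.2811, 0.2309]
tool_rot: [[0.999, 0.041, -0.0], [0.041, -0.999, 0.0], [-0.0, -0.0, -1.0]]
ft_force: [0.7, -0.0, -0.2]
width: 0.0003
grasp_force: 0.0
```

move_arm(plan="0 19.4 -39.6 0 0 0 0; 0 19.4 -39.6 0 0 0 0; 0 19.4 -39.6 0 0 0 0; 0 19.4 -39.6 0 0 0 0; 0 19.4 -39.6 0 0 0 0; 0 19.4 -39.6 0 0 0 0; 0 19.4 -39.6 0 0 0 0; 0 19.4 -39.6 0 0 0 0; 0 0 0 0 0 0 0; 0 0 0 0 0 0 0")

```text
t: 2.1
position: [0.4366, 0.0411, 0.2308]
tool_rot: [[0.999, 0.045, -0.001], [0.045, -0.999, -0.0], [-0.001, 0.0, -1.0]]
ft_force: [0.2, -0.5, 0.0]
width: 0.0005
grasp_force: 0.0
```

move_arm(plan="0 15 -39 0 0 0 0; 0 15 -39 0 0 0 0; 0 0 0 30 0 0 0; 0 0 0 30 0 0 0; 0 0 0 30 0 0 0; 0 0 0 19 0 0 0; 0 0 0 0 0 0 0")

```text
t: 2.8
position: [0.4608, 0.1175, 0.1191]
tool_rot: [[0.999, 0.04, -0.007], [0.04, -0.999, -0.001], [-0.007, 0.001, -1.0]]
ft_force: [-0.9, -0.4, 0.6]
width: -0.0003
grasp_force: 0.0
```

```bash
cat >> h.py <<'E'
O=np.array([.5725,.075,0]); w=np.radians(2.4); B=np.array([[np.cos(w),-np.sin(w),0],[np.sin(w),np.cos(w),0],[0,0,1]])
def status(n,pic=None):
    d=grab(n); P=(pts(d)-O)@B; g=d["frame"].max(-1)
    m=((abs(P[...,0])<.09)&(abs(P[...,1])<.09)&(P[...,2]>.115)&(P[...,2]<.175)&(g<60)).astype(np.uint8)
    k,l,s,c=cv2.connectedComponentsWithStats(m)
    for i in range(1,k):
        if s[i,4]<40: continue
        q=P[l==i]; A=np.c_[2*q,np.ones(len(q))]; r=np.linalg.lstsq(A,(q**2).sum(1),rcond=None)[0]
        print(n,s[i],"sphere mm",np.round(r[:3]*1000,1),"R",round(1000*np.sqrt(max(0,r[3]+r[:3]@r[:3])),1),"a,f",np.round([np.arctan2(r[1],r[2]-.01),np.arcsin(np.clip(r[0]/.14,-1,1))],3))
    if pic: save(d,pic)
    S=manip.sense(); print("tcp shaker mm",np.round((np.array(S["position"])-O)@B*1000,1),"F",np.round(np.array(S["ft_force"])@B,1),"t",S["t"])
E
python3 -c "
from h import *
status('side','pics/s1.png');status('top')"
```

```text
side [248 205  17  22 278] sphere mm [-36.3  46.8 135.5] R 19.5 a,f [ 0.357 -0.262]
tcp shaker mm [-108.3   47.5  121.1] F [-0.1  0.2  0.7] t 2.85
top [278 290  18  15 212] sphere mm [-35.7  48.4 137.7] R 17.1 a,f [ 0.362 -0.258]
tcp shaker mm [-107.    47.7  122.6] F [ 0.9 -0.7  0.5] t 2.9
```

View pics/s1.png

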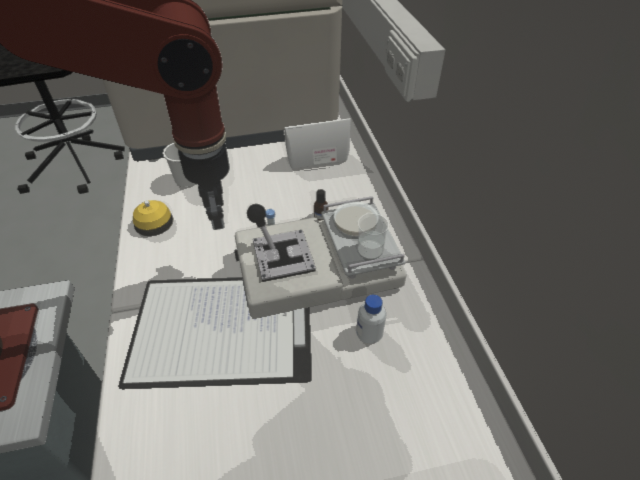

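The shut fingertips are behind the ball, at about (215,225), with the ball at (257,213). I'll push forward in part.

move_arm(plan="0 12 0 0 0 0 0; 0 12 0 0 0 0 0; 0 8 0 0 0 0 0; 0 8 0 0 0 0 0; 0 8 0 0 0 0 0; 0 8 0 0 0 0 0; 0 8 0 0 0 0 0; 0 0 0 0 0 0 0; 0 0 0 0 0 0 0")

```text
t: 3.8
position: [0.5279, 0.1219, 0.1221]
tool_rot: [[0.999, 0.042, 0.0], [0.042, -0.999, -0.0], [0.0, 0.0, -1.0]]
ft_force: [-0.9, 0.0, -0.3]
width: 0.0
grasp_force: 0.0
```

```bash
python3 -c "
from h import *
status('side');status('top')"
```

```text
side [248 200  30  23 355] sphere mm [-24.6  25.3 149.8] R 22.1 a,f [ 0.179 -0.176]
tcp shaker mm [-42.8  48.8 122.2] F [ 0.5 -0.4 -0.1] t 3.85
tcp shaker mm [-42.9  48.8 122.2] F [0.3 0.4 0.9] t 3.9
```

```bash
cat >> h.py <<'E'
def crop(n,p,x0=190,y0=160,W=160,H=120):
    d=grab(n); cv2.imwrite(p,cv2.resize(d["frame"][y0:y0+H,x0:x0+W,::-1],None,fx=4,fy=4,interpolation=cv2.INTER_CUBIC)); return d
E
python3 -c "
from h import *
crop('side','pics/s2.png')"
```

```text
(no output)
```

View pics/s2.png

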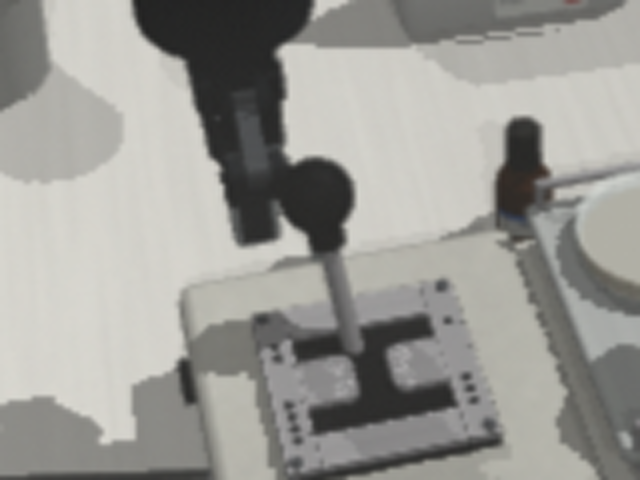

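The ball is at crop (316,195), against the fingertips, with the stem still in slot 2 near the crossbar. I'll push 14 mm more and back off to see it clear.

move_arm(plan="0 5 0 0 0 0 0; 0 5 0 0 0 0 0; 0 4 0 0 0 0 0; 0 0 0 0 0 0 0; 0 0 0 0 0 0 0; 0 -25 0 0 0 0 0; 0 -35 0 0 0 0 0; 0 0 0 0 0 0 0; 0 0 0 0 0 0 0")

```text
t: 4.85
position: [0.4816, 0.1201, 0.1224]
tool_rot: [[0.999, 0.042, 0.001], [0.042, -0.999, -0.0], [0.001, 0.0, -1.0]]
ft_force: [1.2, -0.3, 0.3]
width: 0.0002
grasp_force: 0.0
```

```bash
python3 -c "
from h import *
d=grab('side');print((ray(d,269,208.9,.142)-O)@B)
status('side');status('top')"
```

```text
[-0.0122238   0.04617669  0.142     ]
side [268 199  17  23 274] sphere mm [  1.1  49.3 139.8] R 19.9 a,f [0.363 0.008]
side [227 213   6  11  54] sphere mm [-86.1  11.9 148.1] R 24.5 a,f [ 0.086 -0.663]
tcp shaker mm [-87.6  48.8 123. ] F [ 1.2 -0.   0.1] t 4.95
top [277 271  17  17 231] sphere mm [  1.7  50.  143.3] R 16.3 a,f [0.359 0.012]
tcp shaker mm [-87.6  48.8 122.9] F [ 0.2 -0.5 -0.4] t 5.0
```

The lever is in the crossbar (f≈0.01). I'll swing round to its left side.

move_arm(plan="0 0 -29 -3 0 0 0; 0 0 -29 -3 0 0 0; 0 29 0 0 0 0 0; 0 30 0 0 0 0 0; 0 29 0 0 0 0 0; 0 0 0 0 0 0 0; 0 0 0 0 0 0 0; 0 0 0 0 0 0 0")

```text
t: 5.8
position: [0.5665, 0.1816, 0.1278]
tool_rot: [[0.999, 0.042, -0.001], [0.042, -0.999, -0.0], [-0.001, 0.0, -1.0]]
ft_force: [-1.0, -0.3, 0.1]
width: -0.0001
grasp_force: 0.0
```

```bash
python3 -c "
from h import *
status('side');status('top')"
```

```text
side [268 199  17  23 277] sphere mm [  1.1  48.8 139.9] R 19.7 a,f [0.359 0.008]
tcp shaker mm [ -1.7 106.8 128. ] F [ 0.1 -0.2 -0.6] t 5.85
top [282 271  12  17 130] sphere mm [  1.6  49.2 142.7] R 16.3 a,f [0.355 0.011]
tcp shaker mm [ -1.6 106.9 128.2] F [ 0.5 -0.3 -0.9] t 5.9
```

move_arm(plan="0 2 8 0 0 0 0; 0 0 8 0 0 0 0; 0 0 8 0 0 0 0; 0 0 8 0 0 0 0; 0 0 8 0 0 0 0; 0 0 8 0 0 0 0; 0 0 8 0 0 0 0; 0 0 8 0 0 0 0; 0 0 8 0 0 0 0; 0 0 0 0 0 0 0")

```text
t: 6.9
position: [0.572, 0.1085, 0.128]
tool_rot: [[0.999, 0.041, -0.001], [0.041, -0.999, -0.001], [-0.001, 0.001, -1.0]]
ft_force: [-0.6, 1.4, 0.0]
width: 0.0001
grasp_force: 0.4
```

```bash
python3 -c "
from h import *
status('side');crop('side','pics/s3.png')"
```

```text
side [271 209  19  25 324] sphere mm [  1.5   2.5 149.4] R 19.7 a,f [0.018 0.011]
tcp shaker mm [  0.8  33.8 127.9] F [0.1 0.4 0.1] t 6.95
```

View pics/s3.png

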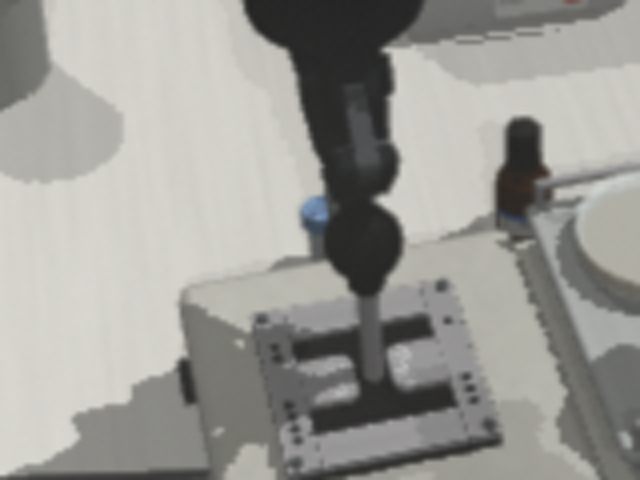

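The lever stands upright in the crossbar, with the ball at crop (365,245). I'll continue right, then back off to the left and toward the robot.

move_arm(plan="0 0 8 0 0 0 0; 0 0 8 0 0 0 0; 0 0 8 0 0 0 0; 0 0 8 0 0 0 0; 0 0 8 0 0 0 0; 0 0 7 0 0 0 0; 0 0 5 0 0 0 0; 0 0 0 0 0 0 0; 0 0 0 0 0 0 0; 0 0 -20 0 0 0 0")

```text
t: 8.0
position: [0.574, 0.0762, 0.1287]
tool_rot: [[0.999, 0.04, 0.001], [0.04, -0.999, -0.001], [0.001, 0.001, -1.0]]
ft_force: [0.2, -0.6, -0.4]
width: 0.0002
grasp_force: 0.0
```

```bash
python3 -c "
from h import *
status('side');status('top')"
```

```text
side [279 221   8  10  71] sphere mm [  1.5  -8.6 150.1] R 8.7 a,f [-0.061  0.011]
side [277 234  21  20 308] sphere mm [  1.  -51.2 144.3] R 16.8 a,f [-0.364  0.007]
tcp shaker mm [  1.3   5.  128.7] F [-0.6  2.5 -0.1] t 8.05
tcp shaker mm [  1.3   4.1 128.7] F [ 0.3 -0.7  0.5] t 8.1
```

The lever is at the right end (a≈−0.36, f≈0.01). I'll go round to its near side.

move_arm(plan="0 0 -8 0 0 0 0; 0 -33 0 0 0 0 0; 0 -33 0 0 0 0 0; 0 0 20 3 0 0 0; 0 0 20 3 0 0 0; 0 0 20 3 0 0 0; 0 0 0 0 0 0 0; 0 0 0 0 0 0 0")

```text
t: 8.9
position: [0.5098, 0.0231, 0.1195]
tool_rot: [[0.999, 0.041, 0.0], [0.041, -0.999, 0.0], [0.0, -0.0, -1.0]]
ft_force: [-0.0, 0.6, -0.1]
width: 0.0001
grasp_force: 0.0
```

```bash
python3 -c "
from h import *
status('side');status('top')"
```

```text
side [277 234  21  20 306] sphere mm [  0.9 -51.  144.3] R 16.8 a,f [-0.363  0.006]
side [246 252  10  10  68] sphere mm [-63.1 -92.3 141.3] R 29.8 a,f [-0.613 -0.467]
tcp shaker mm [-64.8 -48.9 119.5] F [ 0.2 -0.1  0.3] t 8.95
tcp shaker mm [-64.8 -48.6 119.5] F [ 0.1 -0.4 -0.5] t 9.0
```

Now I'll push forward to TCP x≈26 (91 mm).

move_arm(plan="0 15 0 0 0 0 0; 0 14 0 0 0 0 0; 0 8 0 0 0 0 0; 0 8 0 0 0 0 0; 0 8 0 0 0 0 0; 0 8 0 0 0 0 0; 0 8 0 0 0 0 0; 0 8 0 0 0 0 0; 0 6 0 0 0 0 0; 0 0 0 0 0 0 0")

```text
t: 10.0
position: [0.5933, 0.0265, 0.119]
tool_rot: [[0.999, 0.042, 0.0], [0.042, -0.999, -0.0], [0.0, 0.0, -1.0]]
ft_force: [-0.8, -0.2, -0.7]
width: 0.0002
grasp_force: 0.5
```

move_arm(plan="0 4 0 0 0 0 0; 0 4 0 0 0 0 0; 0 0 0 0 0 0 0; 0 0 0 0 0 0 0")

```text
t: 10.4
position: [0.6009, 0.0268, 0.1195]
tool_rot: [[0.999, 0.042, 0.001], [0.042, -0.999, -0.0], [0.001, 0.0, -1.0]]
ft_force: [-2.1, -0.2, -0.4]
width: 0.0002
grasp_force: 0.7
```

```bash
python3 -c "
from h import *
status('side')"
```

```text
side [295 231  32  21 319] sphere mm [ 41.3 -63.1 155.6] R 25.2 a,f [-0.409  0.299]
tcp shaker mm [ 26.3 -49.3 119.5] F [-1.1  0.2 -0.5] t 10.45
```

I'll back off and look. First I go straight back, then up.

move_arm(plan="0 -20 0 0 0 0 0; 0 -40 0 0 0 0 0; 0 -30 0 -10 0 0 0; 0 -20 0 -30 0 0 0; 0 0 0 -30 0 0 0; 0 0 0 0 0 0 0; 0 0 0 0 0 0 0")

```text
t: 11.15
position: [0.492, 0.0222, 0.191]
tool_rot: [[0.999, 0.042, 0.005], [0.042, -0.999, -0.0], [0.005, 0.001, -1.0]]
ft_force: [-0.1, 0.0, -0.7]
width: 0.0003
grasp_force: 0.0
```

```bash
python3 -c "
from h import *
status('side','pics/s4.png');status('top')"
```

```text
side [307 232  20  18 297] sphere mm [ 55.5 -45.2 131.1] R 18.9 a,f [-0.357  0.407]
tcp shaker mm [-83.5 -49.2 189.6] F [ 0.6 -0.  -0.7] t 11.2
top [322 243  17  18 238] sphere mm [ 56.  -43.7 129.6] R 19.1 a,f [-0.35   0.411]
tcp shaker mm [-84.1 -49.1 188.7] F [ 0.3 -0.2 -0.3] t 11.25
```

View pics/s4.png

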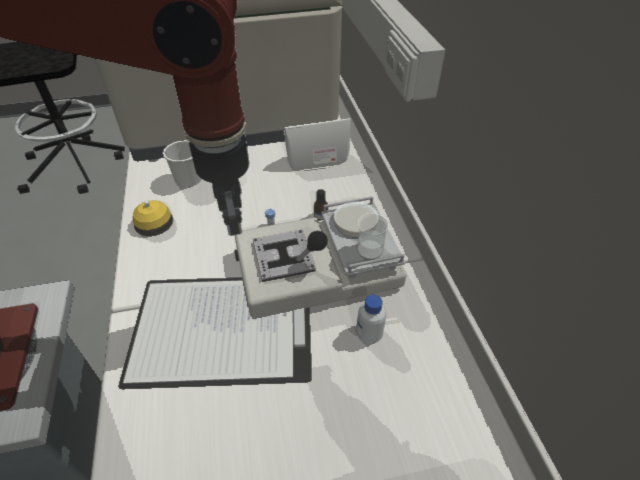

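The lever is in third, with the ball at (317,241) and f≈0.41. The bottle, dropper and vial haven't moved, and the arm is clear.

```bash
python3 -c "
from cell import manip
print(manip.job_done())"
```

```text
the job is handed in; nothing more can be done
None
```

The lever is in third gear, measured at about 0.41 rad fore and −0.35 rad across; the bottle, dropper and vial look unmoved in the last picture, and the job is handed in (no verdict was returned).

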